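# Fit the window of an inspection camera and screw its bezel down snug

### The arm

A 6-joint arm with a two-finger parallel gripper is mounted at the origin on a cart in front of the work surface, level with it; the furniture and walls round the work are solid. World frame = base frame: x ahead of the robot, y to its left, z up, the work surface at z = 0. Lengths are in mm, angles in degrees, forces in N, time in s.
With the tool pointing down it reaches from about 300 to 850 mm from the base axis. Payload 4.2 kg.
Tool frame: the origin (TCP) lies at the very end of the fingers, on their centre line; the grasp point (between the pads) lies 19 mm behind it; z points along the fingers, y is the direction in which the jaws open and shut (so a half turn about z gives the same grasp; the last joint's range is limited). The gripper opens to 91 mm and grips with 3 to 60 N. Pads are 32 mm wide; open, the fingers measure 118 mm over their backs; the gripper's body (76 mm by 178 mm) begins 60 mm behind the grasp point.
Start: joints at [62.166, 18.312, 89.639, -0, 72.044, -1.146], TCP at [258.259, 513.756, 213.976] pointing down, gripper open.
Joint ranges: [-177.97, 177.97], [-48.28, 115.42], [12.27, 149.76], [-77.06, 257.06], [2.81, 150.46], [-146.56, 146.56]. Speed limits (degrees/s): [147.25, 147.25, 180, 180, 180, 180].

### API

Orientations are given as [roll, pitch, yaw] about the fixed x, y, z axes, in that order (R = Rz(yaw) Ry(pitch) Rx(roll)).
In Python, from workcell import monitor, eyes, job gives the robot as it stands.
- The arm moves only by the tool move_arm, never from a script. Its argument "increments" is a list that holds one entry, the list of rows, each a list of 7 numbers: the opening, from 0 (shut) to 1 (fully open), then the shift along the tool's x, y, z in cm, then the turn, a rotation vector about the tool's x, y, z in rad. In form: [[[jaw, x, y, z, ax, ay, az], ...]]. A call has 1 to 12 rows; each row shifts and turns the pose as measured when the row begins, along the tool's axes as they then stand; what a row does not reach is not made up. A row lasts 1/8 s, in which the tool goes at most 62.5 mm and 10.7 degrees, less where a joint would pass 70% of its speed; a pose out of reach is approached as far as the arm can. A call is refused whole if a number of a shift passes 6.25 or a number of a turn 0.188, either way. A call with a gripper value outside its range is refused whole. The fingers move at their own pace and stop on an object; "force" is the grip in N (left out, the last holds). Time passes only in rows, so rows that do not move let the fingers close. It gives the time, the measured TCP pose, the force and the opening at its end, in the units of the state.
- monitor.state(): the state, without advancing time (a new reading comes with each control period).
- eyes.grab_frame(name): name is "side" or "top" or "wrist"; returns a dict with "color" (420x560x3 uint8, red, green, blue), "z_map" (420x560 float32, mm along the optical axis (not along the pixel's ray), 0 where there is no reading), "camera_matrix" (3x3 intrinsics, pixels), "rvec" (rotation vector, rad) and "tvec" (3), from world to camera coordinates, as OpenCV has them. Camera axes: x right, y down, z forward; pixel columns grow to the right and rows downward; lengths in mm; the calibration is good to about 2 mm. A picture is of the moment at which its call begins.
- job.job_done(): hands the job in, once; it reports no verdict.
The state is a dict: "time_s": time; "qpos": joint angles; "qvel": joint speeds; "effort": joint torques, N m; "ee_pos": TCP position; "ee_rot": TCP orientation; "force": force on the tool from outside, world axes, zero at the start; "torque": the same for the moment, N m; "gripper_width": finger opening in mm.
Only numpy, scipy, OpenCV 4.12 (cv2) and the standard library are available. Lean on these libraries where they do the work, as an engineer would, in place of code of your own. Each camera call takes 0.05 s, during which the arm holds its last target. There are 200 camera calls.

### The job

Finish closing up the inspection camera held in the bench holder: lay the thick glass window flat in the open neck so that it rests on its seat, then set the twelve-sided bezel ring over the neck and screw it down clockwise until it is snug and clamps the glass firmly. Do not force it, because an overtightened or roughly pushed glass chips, and leave the other things on the bench where they lie.

Things in the scene. Friction and masses are not known exactly. Their poses are not given: they have to be found in the camera images.
- housing: Inspection camera standing on a bolted-down holder (plate 104x100 mm, grey block 58 mm square), a round metal neck on top; fixed. Origin under the neck axis on the bench, z up along the axis, top of the neck 70 mm up. The neck (48 mm across, 54 mm over its three-start thread) rises 26 mm from a shoulder. Three dark marks on it, at this body's x axis and every 120 deg, show the thread starts.
- neck_rim (a point): Centre of the open mouth of the neck, at the top of its rim, axes as the housing's. The bore is 43.5 mm wide with a chamfered edge. The sprung seat ring lies 5 mm below the rim; shims under it differ, so it may be up to 1.2 mm higher or lower (not measured). A glass that hangs askew in the bore goes home with a light push on its middle.
- window_center (a point): Centre of the glass window, a plain clear disc with a ground edge, 42 mm across and 12 mm thick (this point is 6 mm above its underside), lying flat on the grey mat in one row with the bezel and the loupe, places 85 mm apart. Either face may be down. Seated, it stands about 7 mm out of the neck. Mass 45 g. It chips if pressed on the neck, seat or bezel with over 45 N.
- bezel_center (a point): Centre of the bezel: metal ring, 62 mm across 12 flats, 22 mm tall (point 11 mm up), lip up. Flats face its x axis and every 30 deg; 3 lugs inside, at x and every 120 deg (dots on top). With lugs at the housing's marks it goes on until this point is level with the rim; then clockwise, 7 mm down per 100 deg, snug after 25 to 85 deg; 0.4 N m clamps with about 20 N; a 10 N grip slips at that.
- loupe: small black eye loupe, 34 mm across and 25 mm tall, standing on the mat; not to be moved. Origin at the centre of its underside.
- cutters_blue: blue-handled cutters, 113 mm long, lying near the front edge; not to be moved. Origin at the middle of the underside.
- desolder_pump: blue pen-like pump, 188 mm long, lying behind the mat; not to be moved. Origin at the middle of the underside.
- marker: black marker pen with a red cap, 130 mm long, lying right of the camera; not to be moved. Origin at the middle of the underside.
- usb_stick: black memory stick, 52 mm long, lying at the back left; not to be moved. Origin at the middle of the underside.
There are look-alikes about, which are no part of the job. Leave any black look-alike of the part that bears window_center alone. Of the things that look like the part that bears bezel_center, take the one that is farthest to the robot's left at the start.

How it is judged (in metres and radians):
On the way, in this order (a step that is already met when the one before it is completed fails the run):
1. the glass window lies flat on its seat in the neck (z of window_center in the frame of neck_rim below 0.003 m and horizontal distance between window_center and neck_rim below 0.002 m and angle between the z axis of window_center and the z axis of neck_rim, either way round below 0.04 rad and contact force between the fingers and window below 0.1 N), for 0.2 s.
2. the bezel is over the neck and its lugs are in the thread (z of bezel_center in the frame of neck_rim below 0.0032 m and horizontal distance between bezel_center and neck_rim below 0.003 m and angle between the z axis of bezel_center and the z axis of neck_rim, either way round below 0.06 rad), for 0.1 s.
At the end, for the whole second after the job is handed in: The glass lies on its seat within 2 mm of the neck axis, and the bezel sits square (within 0.03 rad) and centred (within 2 mm) on the neck and clamps the glass with more than 8 N, at rest (z of window_center in the frame of neck_rim below 0.003 m and horizontal distance between each of window_center, bezel_center and neck_rim below 0.002 m and angle between the z axis of bezel_center and the z axis of neck_rim, either way round below 0.03 rad and contact force between bezel and window above 8 N and linear speed of bezel below 0.01 m/s); the robot touches nothing.
It fails at once if the glass is pressed against the neck, its seat or the bezel with more than 45 N (contact force between window and housing above 45 N or contact force between bezel and window above 45 N).
It fails at once if one of the things lying about (loupe, cutters, pump, marker, memory stick) is pushed more than 20 mm from its place (distance of any of loupe, cutters_blue, desolder_pump, marker, usb_stick from where it was at the start of the episode above 0.02 m).
It also fails if it takes over 72 s, if anything falls off the work surface, if the arm or the gripper's body presses on something with over 40 N, if the wrist force passes 120 N, or if a joint passes its speed limit or range.

## Working session

There is one attempt and no reset: what is moved stays moved. The work goes in short steps, Python scripts to look and compute and a tool call to move; the robot and the scene stay as the last step left them, time stands still between calls to the robot, and variables do not carry over. Pictures are saved under pics/ and viewed, about 8 in all and at most 12, crops included, and the job is handed in when it is done.

Besides the shell and the picture viewer there is one more tool, called as name(argument=value, ...), one argument or row to a line, values as JSON. move_arm: Moves the arm, as the interface text tells. Its arguments: {"type":"object","properties":{"increments":{"type":"array"},"force":{"type":"number"}},"required":["increments"]}

```bash
mkdir -p pics; ls; cat > h.py <<'E'
import numpy as np, cv2
from workcell import monitor, eyes, job
from scipy.spatial.transform import Rotation as R
def grab(n):
    f=eyes.grab_frame(n); f['Rm']=cv2.Rodrigues(np.array(f['rvec'],float))[0]; f['t']=np.array(f['tvec'],float).ravel(); f['K']=np.array(f['camera_matrix']); np.save('/tmp/'+n+'.npy',f,allow_pickle=True); return f
def load(n): return np.load('/tmp/'+n+'.npy',allow_pickle=True).item()
def pix(f,u,v,z):
    "world point of pixel on plane z"
    d=f['Rm'].T@np.linalg.inv(f['K'])@[u,v,1]; c=-f['Rm'].T@f['t']; return c+d*(z-c[2])/d[2]
def cloud(f):
    v,u=np.mgrid[:420,:560]; z=f['z_map']; p=np.stack([u*z,v*z,z],-1)@np.linalg.inv(f['K']).T
    return (p-f['t'])@f['Rm']
def proj(f,p): 
    q=f['K']@(f['Rm']@np.array(p)+f['t']); return q[:2]/q[2]
def save(n,im,s=1): cv2.imwrite('pics/'+n+'.png',cv2.resize(im[:,:,::-1],None,fx=s,fy=s,interpolation=cv2.INTER_CUBIC))
E
python3 - <<'E'
from h import *
s=monitor.state(); print(s)
for n in ('top','side'):
    f=grab(n); print(n,f['K'].tolist(),-f['Rm'].T@f['t']); save(n+'0',f['color'],1.4)
E
```

```text
pics
{'time_s': 0.0, 'qpos': array([ 6.21676050e+01,  1.83493548e+01,  8.97082115e+01, -2.18344349e-03,
        7.20431567e+01, -1.14612531e+00]), 'qvel': array([ 0.07814447, -0.00889911, -0.01726959,  0.0276084 , -0.0070877 ,
        0.01596628]), 'effort': array([-1.22518661e-03, -4.12462234e+01, -2.31977892e+01,  7.24491267e-02,
        4.58446483e-02, -1.56133683e-04]), 'ee_pos': array([258.00411559, 513.2836062 , 213.13096896]), 'ee_rot': array([-1.79899256e+02,  6.07915284e-05,  1.53314405e+02]), 'force': array([-0.25749039,  0.12042286,  0.54981411]), 'torque': array([-0.00152204, -0.00618161,  0.03113009]), 'gripper_width': 91.2777995785579}
top [[394.1307833327405, 0.0, 276.6937794033092], [0.0, 394.1307833327405, 206.5442204778193], [0.0, 0.0, 1.0]] [ 341.21003417   58.92060763 1046.70367204]
side [[487.21628234531795, 0.0, 283.2748504257056], [0.0, 487.21628234531795, 207.90860315255978], [0.0, 0.0, 1.0]] [ 472.9152322  1134.57897322  477.71431758]
```

View pics/top0.png

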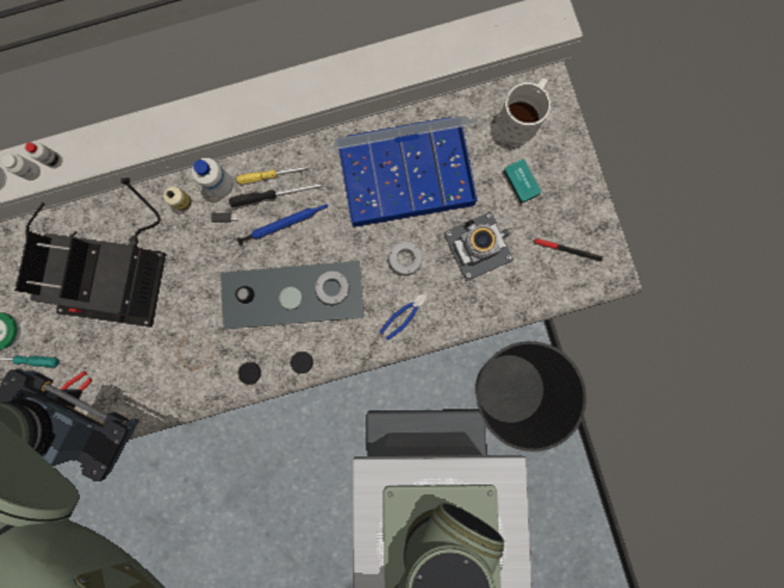

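View pics/side0.png

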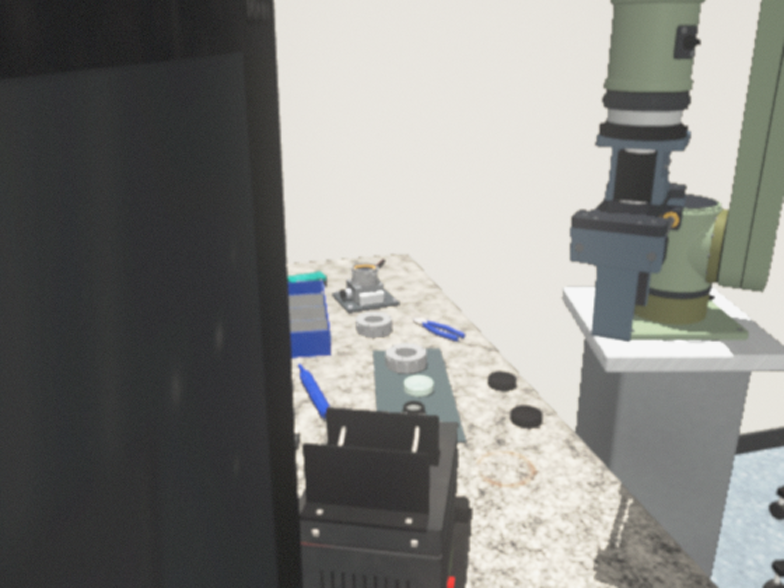

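The top view (1.4x) shows the loupe at (243,294), glass at (290,297), mat bezel at (332,288), decoy ring at (405,258) and neck at (484,240). The side view is too distant to help much. The leftmost bezel is the one on the mat.

```bash
python3 - <<'E'
from h import *
f=load('top')
for n,(u,v),z in [('loupe',(243,294),25),('glass',(290,297),12),('bezel',(332,288),22),('decoy',(405,258),22),('neck',(484,240),70),('pump',(280,222),8),('mug',(520,110),90),('box',(455,212),30)]:
    print(n,pix(f,u/1.4,v/1.4,z).round(0))
C=cloud(f)
c=f['color'];save('top_crop',np.hstack([c[165:245,150:270],c[140:220,280:400]]),3.3)
for n,(u,v) in [('neck',(484,240)),('box',(400,170)),('mat',(350,310)),('bench',(420,290))]: print(n,C[int(v/1.4),int(u/1.4)].round(0))
E
```

```text
loupe [458. 359.  25.]
glass [452. 273.  12.]
bezel [466. 192.  22.]
decoy [520.  54.  22.]
neck [542. -88.  70.]
pump [599. 294.   8.]
mug [ 774. -158.   90.]
box [605. -42.  30.]
neck [543. -87.  67.]
box [699.  62.   5.]
mat [427. 160.   5.]
bench [462.  26.  -1.]
```

View pics/top_crop.png

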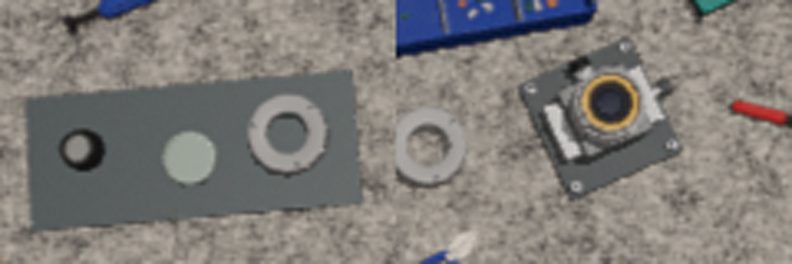

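The crop shows the bezel dots only faintly. I'll go above the glass and look with the wrist camera.

move_arm(
  increments=[
    [[1,-4.7,-2.1,0,0,0,0],[1,-4.7,-2.1,0,0,0,0],[1,-4.7,-2.1,0,0,0,0],[1,-4.7,-2.1,0,0,0,0],[1,-4.7,-2.1,0,0,0,0],[1,-4.7,-2.1,0,0,0,0],[1,0,0,0,0,0,0.184],[1,0,0,0,0,0,0.184],[1,0,0,0,0,0,0.184],[1,0,0,0,0,0,0.184],[1,0,0,0,0,0,0.184],[1,0,0,0,0,0,0.184]],
  ],
  force=10,
)

```text
time_s: 1.6
ee_pos: [457.8, 264.7, 207.6]
ee_rot: [-179.5, 0.4, 89.1]
force: [0.3, 0.5, -0.4]
gripper_width: 91.2
```

```bash
python3 - <<'E'
from h import *
f=grab('wrist'); s=monitor.state(); print(s['ee_pos'],s['ee_rot'],s['time_s'],s['force']); print(-f['Rm'].T@f['t'],f['Rm'].round(2).tolist()); save('w1',f['color'],1.4)
print(f['K'][0,0], proj(f,[452,273,12]),proj(f,[466,192,22]))
E
```

```text
[457.85573044 264.71084451 207.57757651] [-179.5096933     0.42546594   88.92439893] 1.65 [-0.19114026 -0.63806584  0.33629149]
[460.24425776 342.80426935 377.84729769] [[1.0, -0.02, -0.01], [-0.01, -0.96, 0.28], [-0.01, -0.28, -0.96]]
316.3163214463528 [276.65412539 182.51993225] [289.28195727 249.79090265]
```

View pics/w1.png

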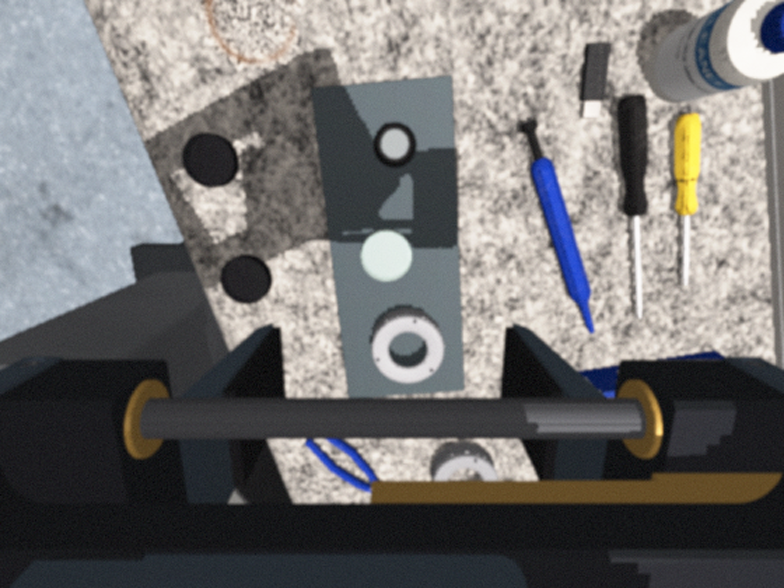

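The wrist view (1.4x) shows the glass at (386,255), bezel at (408,349), loupe at (394,145). I'll measure circles and enlarge the bezel for its dots.

```bash
python3 - <<'E'
from h import *
f=load('wrist'); C=cloud(f)
print('mat z',C[140,250],C[255,250], 'bench',C[100,330])
# glass fit: bright/green vs mat
g=f['color'].astype(int); sub=np.zeros((420,560),np.uint8); sub[160:206,250:302]=(g[160:206,250:302].sum(2)>520)
cs=max(cv2.findContours(sub,0,1)[0],key=cv2.contourArea); (u,v),ax,an=cv2.fitEllipse(cs); print('glass ell',u,v,ax)
for z in (12,14): print(pix(f,u,v,z), pix(f,u+ax[0]/2,v,z)[0]-pix(f,u-ax[0]/2,v,z)[0])
# bezel upper surface from depth
m=(C[...,2]>19)&(C[...,2]<30)&(np.hypot(C[...,0]-466,C[...,1]-188)<40); p=C[m]; print('bezel',m.sum(),p[:,2].mean(),p.mean(0),p.min(0),p.max(0))
mm=np.hypot(C[...,0]-452,C[...,1]-273)<15;print('glass depth',np.median(C[mm][:,2]))
crop=f['color'][215:280,260:325]; save('w1b',crop,9)
t=load('top'); print('glass top', pix(t,207.6,212.9,14))
E
```

```text
mat z [421.88281907 321.64200907   3.27170152] [415.9976123  178.16468722   4.87228828] bench [5.13538791e+02 3.64075205e+02 3.34298125e-01]
glass ell 275.6370849609375 182.45346069335938 (34.930728912353516, 35.19304275512695)
[450.80894939 273.09559752  12.        ] 40.95883623285283
[450.86052997 273.47667821  14.        ] 40.73492403510795
bezel 1482 25.678355618767156 [468.02871187 195.33724923  25.67835562] [436.39281431 161.89553729  19.03920341] [499.7353474  224.56830054  28.82443008]
glass depth 16.154594435363478
glass top [449.74692621 271.49139446  14.        ]
```

View pics/w1b.png

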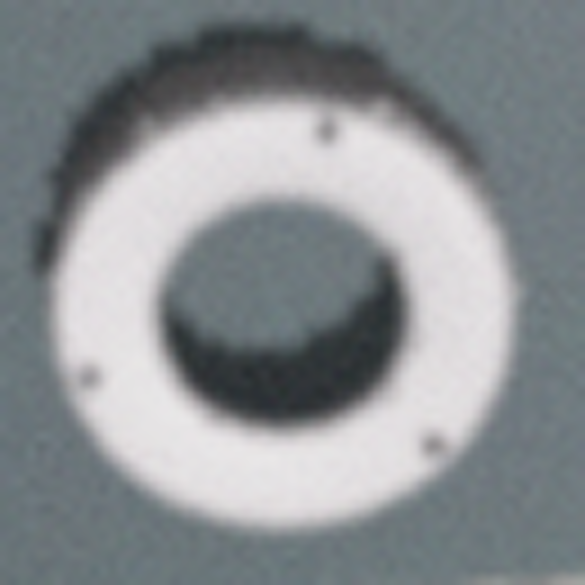

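Dots are at crop (327,130), (88,377) and (432,445).

```bash
python3 - <<'E'
from h import *
f=load('wrist')
d=[pix(f,u/9+260-.45,v/9+215-.45,25.5)[:2] for u,v in [(327,130),(88,377),(432,445)]]
c=np.mean(d,0); print('bezel c',c)
for p in d: print(p,np.hypot(*(p-c)),np.degrees(np.arctan2(p[1]-c[1],p[0]-c[0])))
print(monitor.state()['ee_pos'])
E
```

```text
bezel c [467.89784281 193.16020053]
[473.91347663 219.79631767] 27.306969551731473 77.27354294561195
[441.75547167 185.10610877] 27.35492575792276 -162.8766808581674
[488.02458014 174.57817517] 27.393014111681396 -42.71476705811387
[457.85573044 264.71084451 207.57757651]
```

move_arm(
  increments=[
    [[1,0.83,-0.73,3,0,0,0],[1,0,0,4,0,0,0],[1,0,0,4,0,0,0],[1,0,0,4,0,0,0],[1,0,0,0,0,0,0],[1,0,0,0,0,0,0]],
  ],
)

```text
time_s: 2.4
ee_pos: [450.4, 273.0, 54.9]
ee_rot: [-179.7, 0.3, 89.7]
force: [0.5, -0.5, 0.8]
gripper_width: 91.3
```

```bash
python3 - <<'E'
from h import *
f=grab('wrist'); s=monitor.state(); print(s['ee_pos'],s['ee_rot'],s['time_s'],s['force'])
g=f['color']; x=[450.6,273,15.5]; u,v=proj(f,x); print(u,v)
# lines: rows at the fingers
save('w2',g,1.4)
E
```

```text
[450.23362123 272.90735415  54.93778077] [-179.64727306    0.33636496   89.70432724] 2.45 [-0.19822182  0.4722304  -0.64078816]
281.1563109040242 235.8768069295284
```

View pics/w2.png

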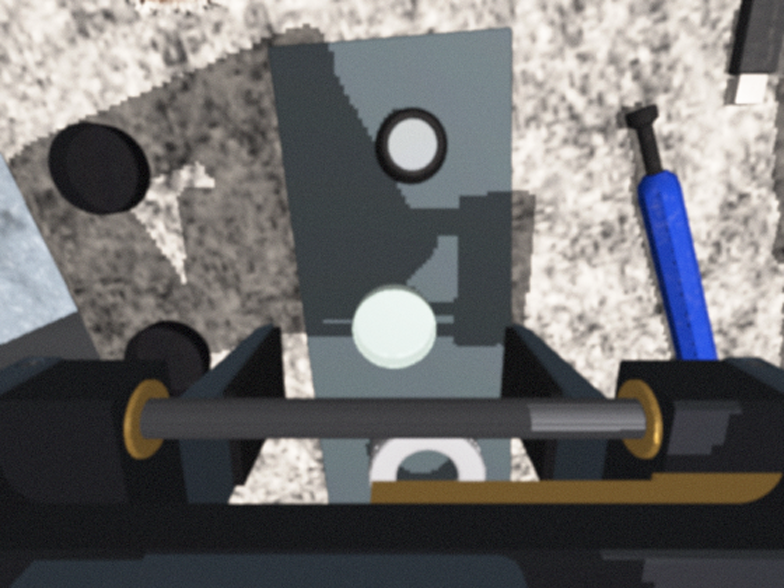

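The glass is at (394,327), about 1.5 mm further +y than predicted. I'll descend and grip.

move_arm(
  increments=[
    [[1,0.1,0,2.5,0,0,0],[1,0,0,1.6,0,0,0],[1,0,0,0.5,0,0,0],[0.3,0,0,0,0,0,0],[0.3,0,0,0,0,0,0],[0.3,0,0,0,0,0,0],[0.3,0,0,0,0,0,0],[0.3,0,0,0,0,0,0]],
  ],
  force=12,
)

```text
time_s: 3.45
ee_pos: [456.2, 277.3, 17.0]
ee_rot: [179.4, -0.2, 89.8]
force: [-0.3, 0.2, 0.8]
gripper_width: 44.4
```

```bash
python3 - <<'E'
from h import *
for i in range(2):
    s=monitor.state(); print(s['ee_pos'],s['ee_rot'],s['time_s'],s['force'],s['gripper_width'],s['qvel'].round(2))
    grab('side')
E
```

```text
[456.21827674 277.25616102  16.98945747] [179.44393825  -0.19627601  89.82826617] 3.45 [-0.29100564  0.24334805  0.78420868] 44.3725599769554 [-0.07 -0.08 -0.02 -0.03  0.1   0.02]
[456.22253104 277.29869112  16.98139777] [179.44333313  -0.19811946  89.83149052] 3.5 [0.58725406 0.12841507 0.57579076] 40.0307874969024 [-0.05  0.22  0.05 -0.06 -0.09  0.05]
```

move_arm(
  increments=[
    [[1,0,0,0,0,0,0]],
  ],
)

```text
time_s: 3.68
ee_pos: [456.1, 277.2, 16.8]
ee_rot: [179.5, -0.2, 89.8]
force: [1.2, 0.4, 0.5]
gripper_width: 43.4
```

move_arm(
  increments=[
    [[1,0,0,0,0,0,0],[1,0,0,0,0,0,0],[1,0,0,0,0,0,0]],
  ],
)

```text
time_s: 4.05
ee_pos: [456.0, 277.2, 16.7]
ee_rot: [179.5, -0.2, 89.8]
force: [-0.1, 0.3, 0.4]
gripper_width: 73.3
```

```bash
python3 - <<'E'
from h import *
f=grab('wrist'); s=monitor.state(); print(s['ee_pos'],s['ee_rot'],s['time_s'],s['force'],s['gripper_width'])
save('w3',f['color'],1.4)
E
```

```text
[456.05039998 277.17489709  16.72852962] [ 1.79473741e+02 -1.79037068e-01  8.98315314e+01] 4.1 [-0.44628898  1.26517996  0.17908219] 77.32717219035204
```

View pics/w3.png

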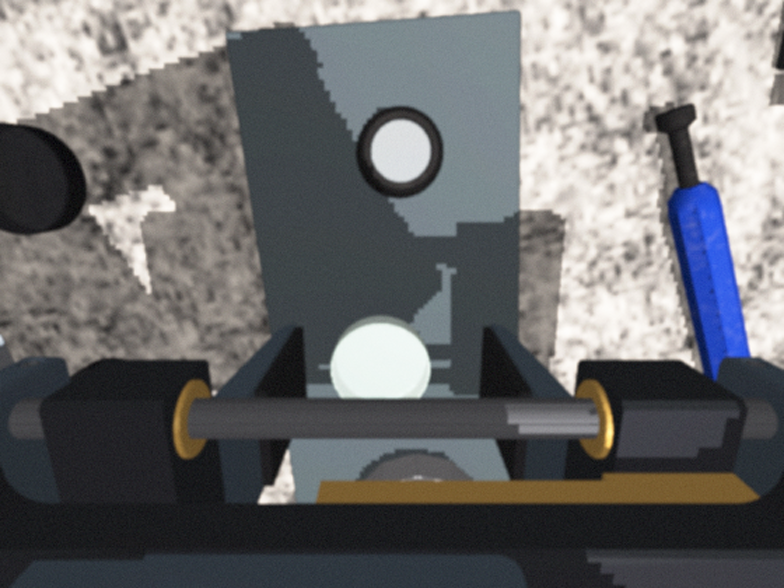

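The glass is undisturbed. The last descent ended about 5 mm off and too high, so the jaws closed above the glass. I'll correct in small steps and check before gripping.

move_arm(
  increments=[
    [[1,-0.32,-0.53,0,0,0,0],[1,0,0,0.4,0,0,0],[1,0,0,0.37,0,0,0],[1,0,0,0,0,0,0]],
  ],
)

```text
time_s: 4.6
ee_pos: [450.1, 273.6, 8.3]
ee_rot: [179.5, -0.2, 89.8]
force: [0.3, -0.2, 0.6]
gripper_width: 91.4
```

move_arm(
  increments=[
    [[0.3,0,0,0,0,0,0],[0.3,0,0,0,0,0,0],[0.3,0,0,0,0,0,0],[0.3,0,0,0,0,0,0],[0.3,0,0,0,0,0,0],[0.3,0,0,0,0,0,0]],
  ],
  force=12,
)

```text
time_s: 5.35
ee_pos: [450.5, 273.8, 8.4]
ee_rot: [179.5, -0.2, 89.8]
force: [-0.2, 0.5, -0.5]
gripper_width: 40.6
```

move_arm(
  increments=[
    [[0.3,0,0,0,0,0,0],[0.3,0,0,0,0,0,0]],
  ],
)

```text
time_s: 5.6
ee_pos: [450.5, 273.8, 8.4]
ee_rot: [179.5, -0.2, 89.8]
force: [0.2, 0.4, 0.6]
gripper_width: 41.2
```

move_arm(
  increments=[
    [[0.52,0,0,0,0,0,0],[0.52,0,0,-0.2,0,0,0],[0.52,0,0,0,0,0,0],[0.3,0,0,0,0,0,0],[0.3,0,0,0,0,0,0],[0.3,0,0,0,0,0,0],[0.3,0,0,0,0,0,0]],
  ],
  force=15,
)

```text
time_s: 6.48
ee_pos: [450.4, 273.8, 10.6]
ee_rot: [179.5, -0.2, 89.8]
force: [0.0, -0.2, 0.3]
gripper_width: 40.8
```

move_arm(
  increments=[
    [[0.3,0,0,-2,0,0,0],[0.3,0,0,-4,0,0,0],[0.3,0,0,-4,0,0,0],[0.3,0,0,-4,0,0,0],[0.3,-5.3,1.15,0,0,0,0],[0.3,-5.3,1.15,0,0,0,0],[0.3,-5.3,1.15,0,0,0,0],[0.3,-5.3,1.15,0,0,0,0],[0.3,-5.3,1.15,0,0,0,0],[0.3,-5.3,1.15,0,0,0,0],[0.3,-5.3,1.15,0,0,0,0],[0.3,-5.3,1.15,0,0,0,0]],
  ],
)

```text
time_s: 7.98
ee_pos: [543.4, -159.9, 154.8]
ee_rot: [179.3, -0.2, 90.3]
force: [0.3, -0.3, -0.7]
gripper_width: 41.0
```

move_arm(
  increments=[
    [[0.3,0,0,0,0,0,0],[0.3,0,0,0,0,0,0]],
  ],
)

```text
time_s: 8.22
ee_pos: [543.3, -163.0, 154.0]
ee_rot: [179.4, -0.2, 90.0]
force: [0.2, 0.4, 0.4]
gripper_width: 40.9
```

```bash
python3 - <<'E'
from h import *
f=grab('wrist'); s=monitor.state(); print(s['ee_pos'],s['ee_rot'],s['time_s'],s['force'],s['gripper_width'])
u,v=map(int,proj(f,[542,-88,70])); print(u,v); c=f['color']; v0,u0=max(0,v-75),max(0,u-75); print(u0,v0)
save('w4',np.vstack([c[v0:v0+150,u0:u0+150]]),4)
E
```

```text
[ 543.38403552 -162.91420988  154.05517189] [ 1.79367122e+02 -1.58317703e-01  9.00282653e+01] 8.275 [ 0.42183267  0.25858736 -0.57280534] 40.765173790996364
277 125
202 50
```

View pics/w4.png

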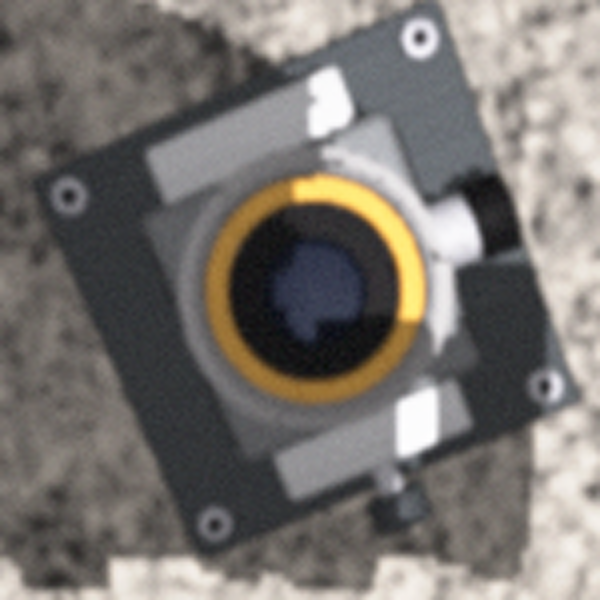

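The neck's yellow seat ring is centred at crop (316,290). The side marks aren't visible from straight above, so I'll look for those after the glass is placed.

```bash
python3 - <<'E'
from h import *
f=load('wrist'); print(f['K'][0,2],-f['Rm'].T@f['t'])
g=f['color'].astype(int); m=((g[...,0]-g[...,2])>60).astype(np.uint8); m[:, :230]=0;m[:,330:]=0;m[:70]=0;m[170:]=0
c=max(cv2.findContours(m,0,1)[0],key=cv2.contourArea); print(cv2.fitEllipse(c)); (u,v)=cv2.fitEllipse(c)[0]
print(pix(f,u,v,70),pix(f,u,v,65))
C=cloud(f); r=np.hypot(C[...,0]-542,C[...,1]+88); print('yellow z',np.median(C[m>0][:,2]),'rim z',np.median(C[(r>22.5)&(r<24)&(m==0)][:,2]))
P=[pix(f,u/4+202-.4,v/4+50-.4,3)[:2] for u,v in [(68,195),(420,38),(546,386),(214,524)]]
for i in range(4): d=P[(i+1)%4]-P[i]; print(P[i],np.hypot(*d),np.degrees(np.arctan2(d[1],d[0])))
print(np.mean(P,0))
E
```

```text
280.30628544895615 [541.21903046 -86.71258959 325.01701295]
((280.6177062988281, 121.62105560302734), (53.827545166015625, 55.84376907348633), 13.046408653259277)
[544.3787509  -84.87036743  70.        ] [544.44070207 -84.83424783  65.        ]
yellow z 65.82726183539039 rim z 66.7691391076246
[485.76297657 -62.89606688] 90.54185170091348 22.41987375470969
[569.46111367 -28.36421556] 86.28960032091136 -67.3210292262357
[ 602.73157206 -107.98187517] 90.65023665236284 -157.5325660346357
[ 518.96196987 -142.62461113] 86.36442510981864 112.60686185508023
[544.22940804 -85.46669219]
```

move_arm(
  increments=[
    [[0.3,3.5,0.05,0,0,0,0],[0.3,3.5,0,0,0,0,0],[0.3,0.4,0,1,0,0,0],[0.3,0,0,2.5,0,0,0],[0.3,0,0,2,0,0,0],[0.3,0,0,0,0,0,0],[0.3,0,0,0,0,0,0]],
  ],
)

```text
time_s: 9.15
ee_pos: [542.8, -81.5, 97.8]
ee_rot: [179.4, -0.1, 90.6]
force: [0.4, -0.1, -1.3]
gripper_width: 41.2
```

```bash
python3 - <<'E'
from h import *
f=grab('wrist'); s=monitor.state(); print(s['ee_pos'],s['ee_rot'],s['time_s'],s['force'],s['gripper_width'])
u,v=map(int,proj(f,[544,-85,70])); print(u,v); c=f['color']; u0=u-80;v0=v-80
save('w5',c[v0:v0+120,u0:u0+160],5); print(u0,v0)
E
```

```text
[542.65936863 -81.4754115   97.84852949] [ 1.79378937e+02 -1.12000779e-01  9.05838996e+01] 9.2 [-0.14359952  0.85048668 -0.51572744] 41.354072377566496
281 247
201 167
```

View pics/w5.png

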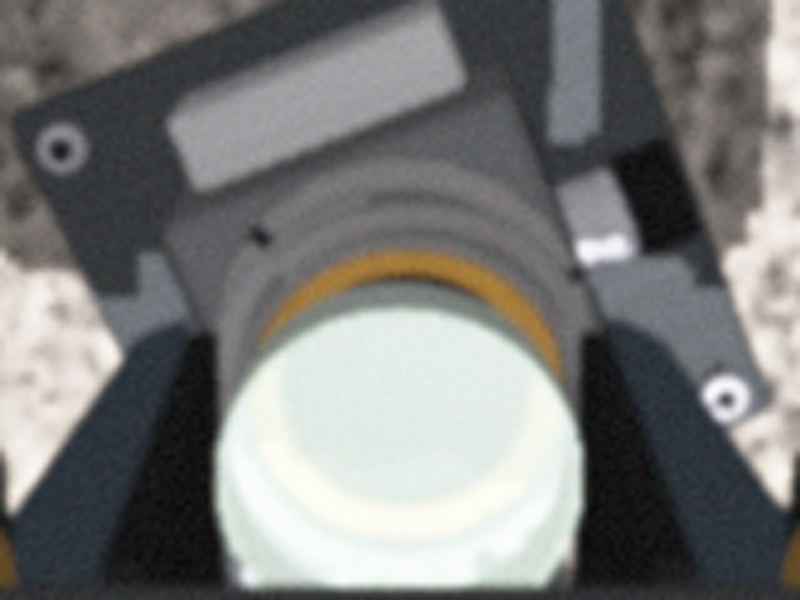

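The image shows the held glass over the neck, with two dark marks on the neck at crop (262,236) and (575,268). I'll compute the neck centre, the glass centre and the mark angle.

```bash
cat > an.py <<'E'
from h import *
from scipy.optimize import least_squares as LS
f=load('wrist'); s=monitor.state()
g=f['color'].astype(int); m=((g[...,0]-g[...,2])>45)
up=[]
for u in range(256,313):
    vs=np.where(m[205:245,u])[0]
    if len(vs)>1: up.append((u,vs[0]+205-.5))
up=np.array(up); print(len(up),up[0],up[-1])
for z in (69,70):
    q=np.array([pix(f,u,v,z)[:2] for u,v in up])
    for r0 in (21.75,None):
        fun=(lambda p:np.hypot(q[:,0]-p[0],q[:,1]-p[1])-(r0 or p[2]))
        r=LS(fun,[544,-85,21.75],loss='soft_l1'); print('neck z',z,r.x,np.abs(r.fun).mean())
# glass: left/right and top silhouettes, in crop
for zt in (101,103,105):
    a=pix(f,201+218/5-.4,167+470/5,zt); b=pix(f,201+583/5-.4,167+470/5,zt); t=pix(f,201+400/5,167+303/5-.4,zt)
    print('glass',zt,(a+b)[0]/2,b[0]-a[0],'top y - r',t[1]-21)
c0=-f['Rm'].T@f['t']
for rad in (24,25.5,27):
  for z in (45,48,52,56,60,64,68):
    o=[]
    for (u,v) in [(262,236),(575,268)]:
        p=pix(f,u/5+201-.4,v/5+167-.4,z); d=p[:2]-[544,-85]; o+=[round(np.hypot(*d),1),round(np.degrees(np.arctan2(d[1],d[0])),1)]
    if rad==24: print(z,o)
E
python3 an.py
```

```text
57 [256.  228.5] [312.  236.5]
neck z 69 [544.05199225 -85.43596568  21.75      ] 0.11853151735936787
neck z 69 [544.05509696 -85.40328996  21.72129776] 0.11846296314350549
neck z 70 [544.01936052 -85.15683488  21.75      ] 0.11940338763178697
neck z 70 [544.03418526 -85.00044891  21.61256328] 0.11787000151615744
glass 101 542.8380624168358 42.02670504855189 top y - r -81.60278105523808
glass 103 542.8027745140989 41.52566123652218 top y - r -80.93907531075313
glass 105 542.7674866113621 41.024617424492476 top y - r -80.27536956626817
45 [np.float64(26.4), np.float64(142.5), np.float64(27.8), np.float64(24.3)]
48 [np.float64(26.8), np.float64(140.8), np.float64(27.8), np.float64(26.4)]
52 [np.float64(27.3), np.float64(138.5), np.float64(27.9), np.float64(29.1)]
56 [np.float64(27.8), np.float64(136.4), np.float64(28.1), np.float64(31.8)]
60 [np.float64(28.4), np.float64(134.3), np.float64(28.3), np.float64(34.5)]
64 [np.float64(29.0), np.float64(132.3), np.float64(28.6), np.float64(37.1)]
68 [np.float64(29.7), np.float64(130.3), np.float64(29.0), np.float64(39.7)]
```

The marks come out at 142.5° and 24.3°, and the plate edges lie at 22.5°, so the housing yaw is about 22.5° (mod 120). The glass needs +1.25 mm in x and -3.8 mm in y.

move_arm(
  increments=[
    [[0.3,-0.38,0.12,0,0,0,0],[0.3,0,0,0.7,0,0,0],[0.3,0,0,0.7,0,0,0],[0.3,0,0,0,0,0,0]],
  ],
)

```text
time_s: 9.7
ee_pos: [545.0, -86.1, 84.4]
ee_rot: [179.2, -0.1, 90.6]
force: [0.4, 0.4, -0.1]
gripper_width: 40.9
```

move_arm(
  increments=[
    [[0.3,0.08,-0.11,0,0.012,0,0],[0.3,0,0,0,0,0,0]],
  ],
)

```text
time_s: 9.95
ee_pos: [543.9, -85.2, 84.3]
ee_rot: [179.9, -0.1, 90.6]
force: [-0.3, -0.2, -1.1]
gripper_width: 41.2
```

move_arm(
  increments=[
    [[0.3,0,0,0.3,0,0,0],[0.3,0,0,0.3,0,0,0],[0.3,0,0,0.2,0,0,0],[0.3,0,0,0,0,0,0]],
  ],
)

```text
time_s: 10.45
ee_pos: [544.0, -85.1, 75.8]
ee_rot: [179.9, -0.1, 90.6]
force: [0.2, 0.4, -0.4]
gripper_width: 40.9
```

```bash
python3 - <<'E'
from h import *
f=grab('wrist'); s=monitor.state(); print(s['ee_pos'],s['ee_rot'],s['force'],s['gripper_width'])
save('w6',f['color'][175:300,200:360],5)
E
```

```text
[544.03502583 -85.136836    75.90020069] [ 1.79934526e+02 -6.81368347e-02  9.05731301e+01] [ 0.47596706  0.09773065 -0.36683212] 40.78333985603522
```

View pics/w6.png

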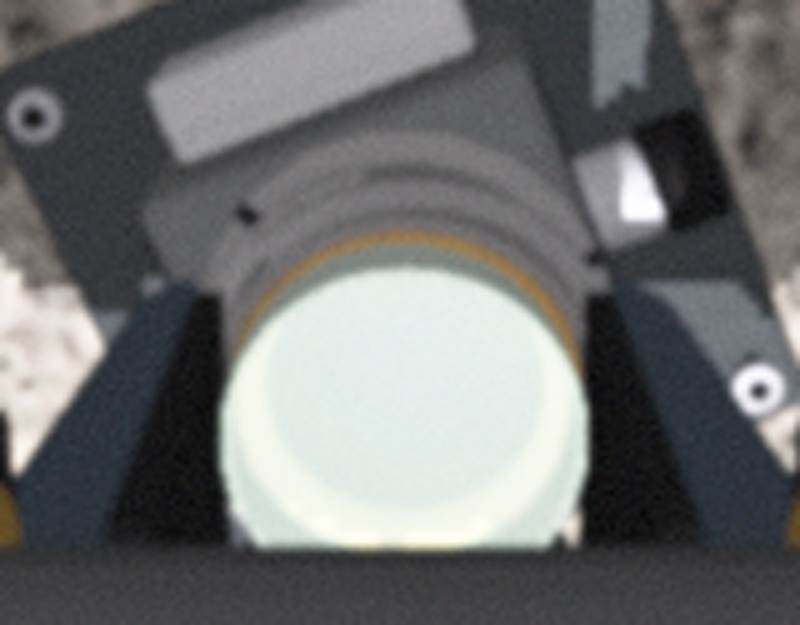

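The glass is concentric with the neck and shows no contact force. I'll lower a little more and release. That makes 10 pictures viewed.

move_arm(
  increments=[
    [[0.3,0,0,0.15,0,0,0],[0.3,0,0,0.1,0,0,0],[0.3,0,0,0,0,0,0]],
  ],
)

```text
time_s: 10.88
ee_pos: [544.1, -85.2, 73.4]
ee_rot: [179.9, -0.1, 90.6]
force: [0.4, 0.3, -0.4]
gripper_width: 41.0
```

Bottom is around 66 and still no contact. Releasing.

move_arm(
  increments=[
    [[0.53,0,0,0,0,0,0],[0.53,0,0,0,0,0,0],[0.6,0,0,0,0,0,0],[0.8,0,0,-0.5,0,0,0],[1,0,0,-2.5,0,0,0],[1,0,0,-4,0,0,0],[1,-3,0,-1,0,0,0],[1,-3.5,0,0,0,0,0],[1,0,0,0,0,0,0],[1,0,0,0,0,0,0]],
  ],
)

```text
time_s: 12.12
ee_pos: [545.4, -151.1, 158.5]
ee_rot: [179.7, -0.0, 90.6]
force: [-0.4, -0.2, -0.0]
gripper_width: 91.2
```

```bash
python3 - <<'E'
from h import *
f=grab('wrist'); s=monitor.state(); print(s['ee_pos'],s['ee_rot'],s['force'],s['gripper_width'],s['time_s'])
u,v=map(int,proj(f,[544,-85,75])); print(u,v)
save('w7',f['color'][max(0,v-65):v+65,u-80:u+80],5)
C=cloud(f); r=np.hypot(C[...,0]-544,C[...,1]+85); p=C[(r<19)&(C[...,2]>40)]; A=np.c_[p[:,:2]-[544,-85],np.ones(len(p))]
for _ in range(3):
    k=np.linalg.lstsq(A,p[:,2],rcond=None)[0]; e=np.abs(p[:,2]-A@k); q=e<3*np.median(e)+.01; A,p=A[q],p[q]
print('plane',k,len(p),e.mean())
E
```

```text
[ 545.45222712 -151.07574293  158.43889766] [ 1.79745255e+02 -2.12822410e-02  9.06587189e+01] [-0.03888013  0.01302657 -0.30309271] 90.90393021874347 12.175
279 137
plane [ -0.24178717   6.66058384 134.13023162] 2858 88.03001296751603
```

View pics/w7.png

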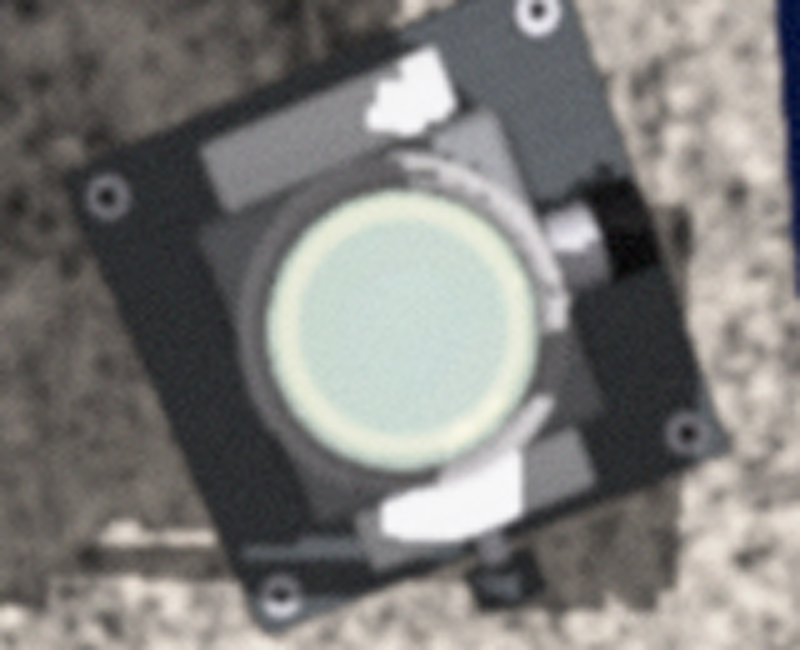

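The glass sits concentrically in the neck. I'll check its tilt from depth, excluding the gripper points.

```bash
cat > tilt.py <<'E'
from h import *
import sys
f=load('wrist') if len(sys.argv)<2 else grab(sys.argv[1])
C=cloud(f)
r=np.hypot(C[...,0]-544,C[...,1]+85)
for lo,hi in ((0,18),(23.5,26)):
    p=C[(r>=lo)&(r<hi)&(C[...,2]>60)&(C[...,2]<90)]; A=np.c_[p[:,:2]-[544,-85],np.ones(len(p))]
    k=np.linalg.lstsq(A,p[:,2],rcond=None)[0]; print(lo,hi,'plane',k.round(4),len(p),np.std(p[:,2]-A@k))
E
python3 tilt.py
```

```text
0 18 plane [-1.20000e-03 -1.10000e-03  7.78907e+01] 1740 0.6961506644487423
23.5 26 plane [ 1.70000e-02 -7.05000e-02  6.56686e+01] 495 2.6782472380129945
```

The glass is flat (slope 0.001) with its top at 77.9, so it is seated. Next is the bezel: I'll stop short of it for an overhead view and detect the dots in code.

move_arm(
  increments=[
    [[1,5.5,-1.55,0,0,0,0],[1,5.5,-1.55,0,0,0,0],[1,5.5,-1.55,0,0,0,0],[1,5.5,-1.55,0,0,0,0],[1,5.3,-1.5,0,0,0,0],[1,0,0,2,0,0,0],[1,0,0,2,0,0,0],[1,0,0,0,0,0,0],[1,0,0,0,0,0,0]],
  ],
)

```text
time_s: 13.3
ee_pos: [460.4, 136.8, 117.5]
ee_rot: [179.7, -0.2, 91.2]
force: [0.5, -0.5, -0.5]
gripper_width: 90.9
```

```bash
cat > bez.py <<'E'
from h import *
f=grab('wrist'); s=monitor.state(); print(s['ee_pos'],s['ee_rot'],s['time_s'])
cx,cy=467.7,193.5; zt=25.5
# rectified top view of plane zt: 0.25 mm/px
n=320; S=.25
xs=cx+(np.arange(n)-n/2)*S; ys=cy-(np.arange(n)-n/2)*S
X,Y=np.meshgrid(xs,ys); P=np.stack([X,Y,np.full_like(X,zt)],-1)@f['Rm'].T+f['t']; q=P@f['K'].T
mu=(q[...,0]/q[...,2]).astype(np.float32); mv=(q[...,1]/q[...,2]).astype(np.float32)
im=cv2.remap(f['color'],mu,mv,cv2.INTER_CUBIC); g=cv2.cvtColor(im,cv2.COLOR_RGB2GRAY)
bh=cv2.GaussianBlur(cv2.morphologyEx(g,cv2.MORPH_BLACKHAT,np.ones((17,17),np.uint8)),(0,0),2).astype(float)
r=np.hypot(X-cx,Y-cy); bh[(r<22)|(r>31)]=0
pts=[]
for _ in range(6):
    i=np.unravel_index(bh.argmax(),bh.shape); pts.append((xs[i[1]],ys[i[0]])); print(np.round(pts[-1],2),round(bh.max(),1)); bh[np.hypot(X-pts[-1][0],Y-pts[-1][1])<4]=0
p=np.array(pts[:3]); c=p.mean(0); print('c',c,np.hypot(*(p-c).T),np.degrees(np.arctan2(*(p-c).T[::-1]))%120)
save('bez',im,2)
E
python3 bez.py
```

```text
[460.40414155 136.67708351 117.55389604] [179.69739309  -0.19377431  91.18318506] 13.35
[473.95 219.75] 110.0
[441.95 185.25] 54.0
[487.95 175.  ] 50.0
[469.95 224.25] 28.0
[457.45 222.75] 26.0
[462.2 224. ] 23.0
c [467.95       193.33333333] [27.08948648 27.22756467 27.13136766] [77.20354629 77.27033541 77.48955292]
```

move_arm(
  increments=[
    [[1,2.8,0.43,0,0,0,0],[1,2.8,0.43,0,0,0,0],[1,0,0,0,0,0,-0.161],[1,0,0,0,0,0,-0.161],[1,0,0,0,0,0,-0.161],[1,0,0,0,0,0,-0.161],[1,0,0,0,0,0,-0.161],[1,0,0,0,0,0,0],[1,0,0,0,0,0,0]],
  ],
)

```text
time_s: 14.48
ee_pos: [472.9, 194.2, 124.9]
ee_rot: [179.0, 0.4, 138.3]
force: [-0.0, 0.6, -0.9]
gripper_width: 91.3
```

move_arm(
  increments=[
    [[1,0.31,-0.4,0,0.017,0.006,0.017],[1,0,0,2.5,0,0,0],[1,0,0,3,0,0,0],[1,0,0,2,0,0,0],[1,0,0,0.5,0,0,0],[1,0,0,0,0,0,0],[1,0,0,0,0,0,0]],
  ],
)

```text
time_s: 15.35
ee_pos: [468.9, 193.8, 45.0]
ee_rot: [179.9, 0.1, 136.7]
force: [-0.5, -0.3, 0.7]
gripper_width: 91.3
```

move_arm(
  increments=[
    [[1,0.04,-0.1,0.8,0,0,-0.01],[1,0,0,1.2,0,0,0],[1,0,0,0.8,0,0,0],[1,0,0,0.5,0,0,0],[1,0,0,0,0,0,0]],
  ],
)

```text
time_s: 15.98
ee_pos: [468.5, 193.5, 10.5]
ee_rot: [179.8, 0.2, 137.3]
force: [0.1, 0.2, -0.1]
gripper_width: 91.2
```

move_arm(
  increments=[
    [[0.5,0,0,0,0,0,0],[0.5,0,0,0,0,0,0],[0.5,0,0,0,0,0,0],[0.5,0,0,0,0,0,0],[0.5,0,0,0,0,0,0]],
  ],
  force=20,
)

```text
time_s: 16.6
ee_pos: [468.9, 193.6, 11.0]
ee_rot: [179.8, 0.2, 137.3]
force: [-0.2, -0.5, -2.2]
gripper_width: 62.1
```

move_arm(
  increments=[
    [[0.5,0,0,-1.5,0,0,0],[0.5,0,0,-4,0,0,0],[0.5,0,0,-4,0,0,0],[0.5,0,0,-3,0,0,0],[0.5,-4,-2.5,0,0,0,0],[0.5,-4,-2.5,0,0,0,0],[0.5,-4,-2.5,0,0,0,0],[0.5,-4,-2.5,0,0,0,0],[0.5,-4,-2.5,0,0,0,0],[0.5,-2,-1.3,0,0,0,0],[0.5,0,0,0,0,0,0]],
  ],
)

```text
time_s: 17.98
ee_pos: [540.4, -63.8, 151.9]
ee_rot: [179.2, 0.7, 137.4]
force: [0.5, -0.2, -1.4]
gripper_width: 62.0
```

move_arm(
  increments=[
    [[0.5,0,0,0,0,0,0.159],[0.5,0,0,0,0,0,0.159],[0.5,0,0,0,0,0,0.159],[0.5,0,0,0,0,0,0.159],[0.5,0,0,0,0,0,0.159],[0.5,0,0,0,0,0,0.159],[0.5,0,0,0,0,0,0],[0.5,0,0,0,0,0,0]],
  ],
)

```text
time_s: 18.98
ee_pos: [537.2, -55.4, 156.4]
ee_rot: [179.0, -0.5, 81.5]
force: [-0.4, 0.1, -1.8]
gripper_width: 61.7
```

move_arm(
  increments=[
    [[0.5,-1.45,0.56,0,0.017,-0.009,-0.017],[0.5,-1.45,0.56,0,0,0,0],[0.5,0,0,2,0,0,0],[0.5,0,0,2.5,0,0,0],[0.5,0,0,1,0,0,0],[0.5,0,0,0,0,0,0],[0.5,0,0,0,0,0,0]],
  ],
)

```text
time_s: 19.85
ee_pos: [547.6, -92.3, 101.4]
ee_rot: [179.8, 0.1, 82.7]
force: [0.2, -0.0, -0.5]
gripper_width: 61.7
```

move_arm(
  increments=[
    [[0.5,0.61,-0.45,0,0,0,0],[0.5,0,0,0,0,0,0]],
  ],
)

```text
time_s: 20.1
ee_pos: [544.4, -85.3, 102.7]
ee_rot: [179.6, 0.1, 82.7]
force: [-1.0, -0.2, -1.2]
gripper_width: 62.0
```

```bash
python3 - <<'E'
from h import *
f=grab('wrist'); s=monitor.state(); print(s['ee_pos'],s['ee_rot'],s['force'],s['torque'])
u,v=map(int,proj(f,[544,-85,95])); u0,v0=u-80,v-90; print(u0,v0); save('w8',f['color'][v0:v0+120,u0:u0+160],5)
E
```

```text
[544.7120274  -85.5169064  102.79010351] [1.79594883e+02 1.53647189e-01 8.26710537e+01] [ 0.3765561  -0.31634449  0.38259991] [-0.05193022  0.05880184  0.02469699]
199 163
```

View pics/w8.png

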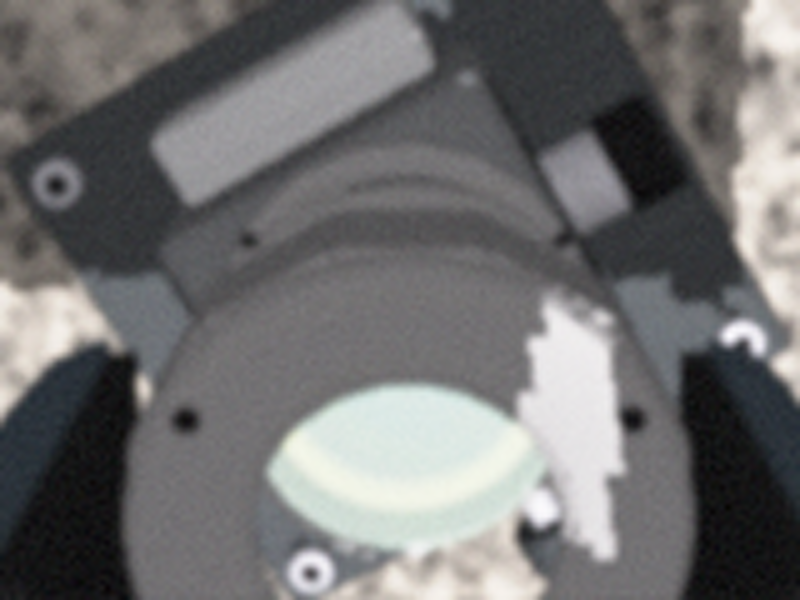

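Bezel dots are at (186,420) and (633,420), neck marks at (248,240) and (565,240). From these I can compute the bezel centre and lug phase.

```bash
python3 - <<'E'
from h import *
f=load('wrist')
w=lambda u,v,z: pix(f,u/5+199-.4,v/5+163-.4,z)[:2]
for z in (116,117.3,118.5):
    a,b=w(186,420,z),w(633,420,z); d=b-a; L=np.hypot(*d); ang=np.degrees(np.arctan2(d[1],d[0])); n=np.array([d[1],-d[0]])/L  # pointing -y
    c=(a+b)/2+n*L/2/np.tan(np.pi/3); print(z,'L',L,'(exp 47.0) yaw lug',(ang+30)%120,'c',c)
for z in (44,46,48):
    a,b=w(248,240,z),w(565,240,z); d=b-a; print(z,np.hypot(*d),'yaw mark',(np.degrees(np.arctan2(d[1],d[0]))+30)%120, (a+b)/2+np.array([d[1],-d[0]])/2/np.tan(np.pi/3))
E
```

```text
116 L 47.705091303835225 (exp 47.0) yaw lug 22.482084515497874 c [544.16565141 -85.65707601]
117.3 L 47.31083820519731 (exp 47.0) yaw lug 22.482084515497853 c [544.23775818 -85.01922663]
118.5 L 46.94691226799319 (exp 47.0) yaw lug 22.482084515497846 c [544.30431827 -84.43044259]
44 47.72038430197801 yaw mark 22.53435580239517 [544.25577524 -85.84408661]
46 47.30416045314129 yaw mark 22.534355802395158 [544.33108987 -85.16927613]
48 46.88793660430457 yaw mark 22.534355802395147 [544.4064045  -84.49446566]
```

Phase and centre both match (22.5° against 22.5°, within 0.3 mm). Lowering.

move_arm(
  increments=[
    [[0.5,0,0,0.6,0.006,0,0],[0.5,0,0,0.5,0,0,0],[0.5,0,0,0.3,0,0,0],[0.5,0,0,0,0,0,0]],
  ],
)

```text
time_s: 20.65
ee_pos: [544.8, -85.4, 87.8]
ee_rot: [180.0, 0.2, 82.7]
force: [-0.3, 0.6, -0.4]
gripper_width: 61.6
```

move_arm(
  increments=[
    [[0.5,0,-0.04,0.3,0,0,0],[0.5,0,0,0.4,0,0,0],[0.5,0,0,0.4,0,0,0],[0.5,0,0,0,0,0,0]],
  ],
)

```text
time_s: 21.15
ee_pos: [544.4, -85.5, 76.0]
ee_rot: [180.0, 0.2, 82.7]
force: [-0.3, -1.4, -0.3]
gripper_width: 61.8
```

move_arm(
  increments=[
    [[0.5,0,0,0.3,0,0,0],[0.5,0,0,0.2,0,0,0],[0.5,0,0,0.15,0,0,0],[0.5,0,0,0,0,0,0]],
  ],
)

```text
time_s: 21.65
ee_pos: [544.6, -85.7, 69.3]
ee_rot: [179.9, 0.2, 82.7]
force: [0.0, -1.3, -0.4]
gripper_width: 61.7
```

move_arm(
  increments=[
    [[0.5,0,0,0.15,0,0,0],[0.5,0,0,0.1,0,0,0],[0.5,0,0,0,0,0,0]],
  ],
)

```text
time_s: 22.02
ee_pos: [544.7, -85.7, 66.7]
ee_rot: [179.9, 0.2, 82.7]
force: [0.3, -0.3, -1.4]
gripper_width: 61.7
```

move_arm(
  increments=[
    [[0.5,0,0,0.08,0,0,0],[0.5,0,0,0.05,0,0,0],[0.5,0,0,0,0,0,0]],
  ],
)

```text
time_s: 22.4
ee_pos: [544.7, -85.8, 65.9]
ee_rot: [179.9, 0.2, 82.7]
force: [-0.9, -1.0, 0.7]
gripper_width: 61.6
```

move_arm(
  increments=[
    [[0.5,0,0,0.08,0,0,0],[0.5,0,0,0,0,0,0]],
  ],
)

```text
time_s: 22.65
ee_pos: [544.8, -85.7, 65.8]
ee_rot: [179.9, 0.2, 82.7]
force: [-1.1, -0.7, 0.5]
gripper_width: 61.6
```

It stopped at 65.8, so the lugs are at the groove. Now turning clockwise with matching descent.

move_arm(
  increments=[
    [[0.5,0,0,0.035,0,0,0.087],[0.5,0,0,0.035,0,0,0.087],[0.5,0,0,0.035,0,0,0.087],[0.5,0,0,0,0,0,0]],
  ],
)

```text
time_s: 23.15
ee_pos: [544.9, -86.3, 65.7]
ee_rot: [179.8, 0.2, 67.4]
force: [-0.1, 1.0, 1.6]
gripper_width: 61.5
```

```bash
python3 -c "
from h import *
s=monitor.state(); print(s['ee_pos'],s['ee_rot'],s['force'],s['torque'])"
```

```text
[544.85793322 -86.27324332  65.70342622] [179.76804628   0.18986637  67.37718156] [-0.0644878   1.03232453  1.61246209] [0.01151351 0.16700693 0.01272453]
```

move_arm(
  increments=[
    [[0.5,0,0,0.06,0,0,0.087],[0.5,0,0,0.06,0,0,0.087],[0.5,0,0,0,0,0,0]],
  ],
)

```text
time_s: 23.52
ee_pos: [544.8, -86.4, 65.7]
ee_rot: [179.7, 0.2, 57.4]
force: [-0.1, 1.2, -0.3]
gripper_width: 61.9
```

```bash
cat > st.py <<'E'
from h import *
s=monitor.state(); print(s['ee_pos'].round(2),s['ee_rot'].round(2),s['force'].round(2),s['torque'].round(3),s['time_s'])
E
python3 st.py
```

```text
[544.84 -86.35  65.72] [1.7971e+02 1.6000e-01 5.7410e+01] [-0.06  1.15 -0.33] [-0.035  0.267 -0.034] 23.525
```

The bezel turns with the jaws (width unchanged) but z isn't dropping. I'll measure its height and the surroundings from depth.

```bash
python3 - <<'E'
from h import *
f=load('wrist'); C=cloud(f); d=C-[544,-85,0]; r=np.hypot(d[...,0],d[...,1]); a=np.degrees(np.arctan2(d[...,1],d[...,0]))
for lo,hi in ((33,45),(45,60)):
    print('before',lo,[(t,round(float(np.percentile(C[(r>lo)&(r<hi)&(abs(a-t)<10)&(C[...,2]<95)][:,2],95)),0)) for t in range(0,181,20) if ((r>lo)&(r<hi)&(abs(a-t)<10)&(C[...,2]<95)).sum()>5])
f=grab('wrist'); C=cloud(f); d=C-[544,-85,0]; r=np.hypot(d[...,0],d[...,1])
m=(r>22)&(r<29)&(C[...,2]<100)&(C[...,2]>60); p=C[m]; print('bezel top',len(p),np.percentile(p[:,2],[10,50,90]))
A=np.c_[p[:,:2]-[544,-85],np.ones(len(p))]; print(np.linalg.lstsq(A,p[:,2],rcond=None)[0])
m=(r<12)&(C[...,2]<100)&(C[...,2]>60); print('glass',m.sum(),np.median(C[m][:,2]))
cx,cy,zt=544.2,-85.3,80.
n=320;S=.25; xs=cx+(np.arange(n)-n/2)*S; ys=cy-(np.arange(n)-n/2)*S
X,Y=np.meshgrid(xs,ys); q=(np.stack([X,Y,np.full_like(X,zt)],-1)@f['Rm'].T+f['t'])@f['K'].T
im=cv2.remap(f['color'],(q[...,0]/q[...,2]).astype(np.float32),(q[...,1]/q[...,2]).astype(np.float32),cv2.INTER_CUBIC); g=cv2.cvtColor(im,cv2.COLOR_RGB2GRAY)
save('bz2',im,2)
bh=cv2.GaussianBlur(cv2.morphologyEx(g,cv2.MORPH_BLACKHAT,np.ones((17,17),np.uint8)),(0,0),2).astype(float)
R0=np.hypot(X-cx,Y-cy); bh[(R0<24)|(R0>30)]=0
for _ in range(6):
    i=np.unravel_index(bh.argmax(),bh.shape); x,y=xs[i[1]],ys[i[0]]; print(round(x,1),round(y,1),round(bh.max(),1),round(np.hypot(x-cx,y-cy),1),round(np.degrees(np.arctan2(y-cy,x-cx))%120,1)); bh[np.hypot(X-x,Y-y)<4]=0
E
```

```text
before 33 [(0, 9.0), (20, 30.0), (40, 25.0), (60, 40.0), (80, 39.0), (100, 29.0), (120, 29.0), (140, 32.0), (160, 41.0), (180, 38.0)]
before 45 [(0, 9.0), (20, 30.0), (40, 17.0), (60, 12.0), (80, 15.0), (100, 9.0), (120, 9.0), (140, 11.0), (160, 12.0), (180, 9.0)]
bezel top 2345 [80.0381971  80.78806138 81.57557184]
[ 1.75537979e-03 -2.03226738e-03  8.08149970e+01]
glass 1315 77.84679373703968
532.0 -61.8 82.0 26.5 117.5
572.0 -87.3 80.0 27.8 115.9
530.0 -109.8 66.0 28.3 119.8
562.2 -108.8 35.0 29.6 67.5
558.0 -106.3 33.0 25.1 63.2
520.2 -82.0 15.0 24.2 52.3
```

The bezel turned 25° and sits level, with its lip about at glass height. I'll keep turning gently with the grip reduced as a torque limiter, watching z and torque.

move_arm(
  increments=[
    [[0.5,0,0,0.02,0,0,0.06],[0.5,0,0,0.02,0,0,0.06],[0.5,0,0,0.02,0,0,0.06]],
  ],
  force=13,
)

```text
time_s: 23.95
ee_pos: [544.7, -86.5, 65.6]
ee_rot: [179.7, 0.1, 47.1]
force: [-1.8, -0.0, 5.0]
gripper_width: 61.7
```

```bash
python3 st.py
```

```text
[544.68 -86.49  65.59] [1.7969e+02 1.4000e-01 4.7150e+01] [-1.82 -0.03  4.98] [-0.113  0.418  0.253] 23.95
```

```bash
cat > bt.py <<'E'
from h import *
f=grab('wrist'); C=cloud(f); d=C-[544,-85,0]; r=np.hypot(d[...,0],d[...,1])
m=(r>22)&(r<29)&(C[...,2]<100)&(C[...,2]>60); p=C[m]; A=np.c_[p[:,:2]-[544,-85],np.ones(len(p))]; print('bezel top plane',len(p),np.linalg.lstsq(A,p[:,2],rcond=None)[0].round(4))
m=(r<12)&(C[...,2]<100)&(C[...,2]>60); print('glass',m.sum(),np.median(C[m][:,2]))
cx,cy,zt=544.2,-85.3,80.5
n=320;S=.25; xs=cx+(np.arange(n)-n/2)*S; ys=cy-(np.arange(n)-n/2)*S
X,Y=np.meshgrid(xs,ys); q=(np.stack([X,Y,np.full_like(X,zt)],-1)@f['Rm'].T+f['t'])@f['K'].T
im=cv2.remap(f['color'],(q[...,0]/q[...,2]).astype(np.float32),(q[...,1]/q[...,2]).astype(np.float32),cv2.INTER_CUBIC); g=cv2.cvtColor(im,cv2.COLOR_RGB2GRAY)
bh=cv2.GaussianBlur(cv2.morphologyEx(g,cv2.MORPH_BLACKHAT,np.ones((13,13),np.uint8)),(0,0),2).astype(float)
R0=np.hypot(X-cx,Y-cy); bh[(R0<25)|(R0>29)]=0
for _ in range(5):
    i=np.unravel_index(bh.argmax(),bh.shape); x,y=xs[i[1]],ys[i[0]]; print(round(x,1),round(y,1),round(bh.max(),1),round(np.hypot(x-cx,y-cy),1),'ang',round(np.degrees(np.arctan2(y-cy,x-cx)),1)); bh[np.hypot(X-x,Y-y)<4]=0
E
python3 bt.py; python3 st.py
```

```text
bezel top plane 2352 [ 1.70000e-03 -3.70000e-03  8.07292e+01]
glass 1324 77.7475830243801
571.2 -92.0 71.0 27.8 ang -14.0
536.4 -60.0 69.0 26.4 ang 107.1
526.0 -106.3 32.0 27.8 ang -131.0
555.4 -109.3 32.0 26.5 ang -64.9
518.7 -74.8 11.0 27.6 ang 157.6
[544.65 -86.49  65.58] [1.7969e+02 1.4000e-01 4.7060e+01] [-1.68 -0.86  4.21] [-0.112  0.502 -0.017] 24.0
```

move_arm(
  increments=[
    [[0.5,0,0,0.04,0,0,0.087],[0.5,0,0,0.04,0,0,0.087]],
  ],
)

```text
time_s: 24.25
ee_pos: [544.4, -86.6, 65.4]
ee_rot: [179.6, 0.1, 37.2]
force: [-2.1, 0.3, 4.2]
gripper_width: 61.8
```

```bash
python3 st.py
```

```text
[544.4  -86.63  65.42] [1.7964e+02 1.5000e-01 3.7230e+01] [-2.12  0.3   4.23] [-0.058  0.472  0.609] 24.25
```

```bash
python3 bt.py; python3 st.py; python3 tilt.py
```

```text
bezel top plane 2342 [ 1.10000e-03 -4.20000e-03  8.05515e+01]
glass 1328 77.59085052779272
569.7 -96.3 70.0 27.8 ang -23.3
541.0 -59.0 68.0 26.5 ang 97.1
522.4 -102.6 33.0 27.8 ang -141.6
550.4 -109.6 31.0 25.0 ang -75.5
553.0 -112.8 26.0 28.9 ang -72.3
[544.43 -86.6   65.35] [1.7965e+02 1.4000e-01 3.7070e+01] [-0.59 -0.69  4.66] [-0.231  0.575 -0.018] 24.3
0 18 plane [3.70000e-03 3.49000e-02 7.77674e+01] 2549 0.8692679376912829
23.5 26 plane [ 9.00000e-04 -2.70000e-03  8.05225e+01] 786 0.5746201410368104
```

move_arm(
  increments=[
    [[0.5,0,0,0.08,0,0,0],[0.5,0,0,0.08,0,0,0]],
  ],
)

```text
time_s: 24.55
ee_pos: [544.5, -86.6, 65.3]
ee_rot: [179.6, 0.1, 37.3]
force: [-2.9, 0.2, 9.0]
gripper_width: 61.7
```

```bash
python3 st.py; python3 st.py; python3 bt.py|head -2
```

```text
[544.46 -86.61  65.28] [1.7963e+02 1.2000e-01 3.7300e+01] [-2.94  0.23  9.  ] [-0.017  0.736 -0.082] 24.55
[544.46 -86.61  65.28] [1.7963e+02 1.2000e-01 3.7300e+01] [-2.94  0.23  9.  ] [-0.017  0.736 -0.082] 24.55
bezel top plane 2351 [ 1.60000e-03 -5.10000e-03  8.04555e+01]
glass 1310 77.50677930517992
```

Bezel and glass depths move together, so the lip probably rests on the sprung glass and thread play is being taken up. I'll keep turning with a 10 N slip-limited grip and no push.

move_arm(
  increments=[
    [[0.5,0,0,0,0,0,0.06],[0.5,0,0,0,0,0,0.06]],
  ],
  force=10,
)

```text
time_s: 24.85
ee_pos: [544.5, -86.6, 65.3]
ee_rot: [179.6, 0.1, 30.7]
force: [-0.9, -0.4, 2.0]
gripper_width: 62.8
```

```bash
python3 st.py; python3 bt.py|head -4; python3 st.py
```

```text
[544.46 -86.56  65.27] [1.7958e+02 9.0000e-02 3.0680e+01] [-0.88 -0.44  1.99] [0.01  0.289 0.434] 24.85
bezel top plane 2371 [ 1.00000e-04 -6.30000e-03  8.05082e+01]
glass 1304 77.49848810825421
569.4 -96.8 68.0 27.7 ang -24.5
541.4 -59.0 66.0 26.4 ang 96.0
[544.49 -86.57  65.24] [1.7958e+02 9.0000e-02 3.0590e+01] [-1.51  0.53  1.87] [-0.057  0.317  0.407] 24.9
```

move_arm(
  increments=[
    [[0.5,0,0,0,0,0,0.06],[0.5,0,0,0,0,0,0.06]],
  ],
)

```text
time_s: 25.15
ee_pos: [544.8, -86.4, 65.0]
ee_rot: [179.5, 0.0, 24.0]
force: [-0.8, 1.4, 1.5]
gripper_width: 63.3
```

```bash
python3 st.py; python3 bt.py|head -4; python3 st.py
```

```text
[544.84 -86.36  64.99] [1.7955e+02 2.0000e-02 2.3970e+01] [-0.8   1.45  1.46] [0.055 0.266 0.472] 25.15
bezel top plane 2368 [-2.0000e-04 -6.2000e-03  8.0496e+01]
glass 1267 77.50179609673867
569.4 -96.8 68.0 27.7 ang -24.5
541.4 -59.0 66.0 26.4 ang 96.0
[544.88 -86.34  64.98] [1.7955e+02 1.0000e-02 2.3890e+01] [-0.62  0.01  1.29] [0.07  0.205 0.292] 25.2
```

The bezel has stopped at 47° while the jaws slip at 0.43–0.47 N·m. Glass and bezel have been pressed down about 0.35 mm, which fits a snug clamp on the seat spring. I'll release, lift and verify.

move_arm(
  increments=[
    [[0.8,0,0,0,0,0,0],[0.9,0,0,0,0,0,0],[1,0,0,0,0,0,0],[1,0,0,0,0,0,0]],
  ],
)

```text
time_s: 25.7
ee_pos: [545.1, -86.3, 64.2]
ee_rot: [179.6, 0.0, 24.1]
force: [-0.8, -0.5, -0.2]
gripper_width: 91.2
```

```bash
python3 st.py; python3 bt.py
```

```text
[545.09 -86.35  64.16] [179.58   0.    24.07] [-0.79 -0.53 -0.19] [-0.091  0.157 -0.004] 25.7
bezel top plane 2423 [ 6.00000e-04 -6.30000e-03  8.05158e+01]
glass 1248 77.56045507994514
541.4 -59.0 64.0 26.4 ang 96.0
569.7 -96.6 63.0 27.9 ang -23.8
522.7 -102.3 56.0 27.4 ang -141.7
546.0 -110.3 28.0 25.1 ang -86.0
547.7 -114.0 27.0 29.0 ang -83.1
```

Bezel stays put after release. I'll regrip on the flats to confirm it's tight, then tug up gently to check that it's held by the thread.

move_arm(
  increments=[
    [[1,0,0,0,0,0,-0.108],[1,0,0,-0.1,0,0,-0.108],[1,0,0,0,0,0,0],[0.5,0,0,0,0,0,0],[0.5,0,0,0,0,0,0],[0.5,0,0,0,0,0,0],[0.5,0,0,0,0,0,0],[0.5,0,0,0,0,0,0]],
  ],
  force=10,
)

```text
time_s: 26.75
ee_pos: [545.0, -86.2, 65.1]
ee_rot: [179.6, 0.1, 36.6]
force: [-0.1, 0.6, -0.3]
gripper_width: 62.2
```

move_arm(
  increments=[
    [[0.5,0,0,-0.04,0,0,0],[0.5,0,0,-0.04,0,0,0]],
  ],
)

```text
time_s: 27.0
ee_pos: [545.0, -86.2, 65.1]
ee_rot: [179.6, 0.1, 36.6]
force: [1.3, 0.2, -3.6]
gripper_width: 61.8
```

```bash
python3 st.py; python3 bt.py
```

```text
[544.96 -86.2   65.12] [1.7961e+02 1.0000e-01 3.6590e+01] [ 1.31  0.19 -3.64] [-0.021 -0.142  0.034] 27.0
bezel top plane 2373 [-4.00000e-04 -6.10000e-03  8.05576e+01]
glass 1284 77.55817988048341
541.2 -59.0 70.0 26.4 ang 96.5
569.7 -96.6 68.0 27.9 ang -23.8
522.4 -102.3 55.0 27.6 ang -142.0
551.0 -109.6 30.0 25.2 ang -74.4
553.7 -112.6 28.0 28.9 ang -70.8
```

move_arm(
  increments=[
    [[0.5,0,0,-0.08,0,0,0],[0.5,0,0,-0.08,0,0,0]],
  ],
)

```text
time_s: 27.3
ee_pos: [544.9, -86.2, 65.2]
ee_rot: [179.6, 0.1, 36.6]
force: [3.1, 0.3, -11.4]
gripper_width: 61.8
```

move_arm(
  increments=[
    [[0.5,0,0,0,0,0,0.05],[0.5,0,0,0,0,0,0.05]],
  ],
)

```text
time_s: 27.55
ee_pos: [544.5, -86.5, 65.7]
ee_rot: [179.6, 0.2, 30.9]
force: [0.7, 0.4, -2.8]
gripper_width: 62.7
```

```bash
python3 st.py; python3 bt.py
```

```text
[544.5  -86.55  65.67] [179.61   0.2   30.92] [ 0.67  0.35 -2.76] [-0.075  0.056  0.556] 27.55
bezel top plane 2329 [ 1.10000e-03 -6.20000e-03  8.05088e+01]
glass 1318 77.53333100844284
541.4 -59.0 69.0 26.4 ang 96.0
569.4 -96.8 67.0 27.7 ang -24.5
522.0 -102.0 33.0 27.9 ang -143.0
549.0 -112.3 31.0 27.4 ang -80.0
527.7 -109.0 19.0 28.9 ang -124.8
```

It holds an 11 N upward tug without lifting and resists about 0.5 N·m, so it is snug in the thread. Releasing and backing off.

move_arm(
  increments=[
    [[1,0,0,0,0,0,0],[1,0,0,0,0,0,0],[1,0,0,0,0,0,0],[1,0,0,0,0,0,0],[1,0,0,-2,0,0,0],[1,0,0,-4,0,0,0],[1,0,0,-4,0,0,0],[1,0,0,0,0,0,0],[1,0,0,0,0,0,0]],
  ],
)

```text
time_s: 28.72
ee_pos: [543.8, -85.7, 169.4]
ee_rot: [179.7, 0.2, 30.9]
force: [-0.1, 0.3, -0.6]
gripper_width: 91.4
```

```bash
python3 st.py; python3 bt.py; python3 - <<'E'
from h import *
a=load('top')['color'].astype(int); b=grab('top')['color'].astype(int)
d=(np.abs(a-b).sum(2)>120)
for n,(u,v) in dict(loupe=(243,294),cutters=(400,320),pump=(280,222),marker=(568,250),usb=(221,216),decoy=(405,258)).items():
    u=int(u/1.4);v=int(v/1.4); print(n,d[v-12:v+13,u-12:u+13].mean().round(3))
E
```

```text
[543.8  -85.7  169.41] [179.68   0.22  30.87] [-0.11  0.33 -0.58] [-0.025  0.164 -0.002] 28.725
bezel top plane 1472 [ 1.00000e-03 -4.10000e-03  8.05432e+01]
glass 579 77.5331467207358
516.7 -79.3 39.0 28.1 ang 167.7
522.7 -102.3 39.0 27.4 ang -141.7
541.2 -58.8 38.0 26.7 ang 96.5
569.7 -96.6 37.0 27.9 ang -23.8
516.2 -83.3 17.0 28.1 ang 175.9
loupe 0.0
cutters 0.262
pump 0.0
marker 0.336
usb 0.0
decoy 0.344
```

```bash
python3 -c "
from workcell import job; print(job.job_done())"
```

```text
the job is handed in; nothing more can be done
None
```

The glass is seated in the neck and the bezel is screwed down until snug. The job was handed in at about 29 s with the gripper open and clear. I could not measure the clamp force directly.

**Glass:** I set it in the neck and it lies flat (slope 0.001), with its top about 7.9 mm above the rim. My first attempt to grip it closed just above the glass. The glass did not move, and the second grip held.

**Bezel:** I used the left-hand ring from the mat, with its lugs lined up to the neck marks at about 22.5°. It turned 47° clockwise and then stopped, with the 10 N grip slipping at about 0.4–0.55 N·m.

**Last checks:**
- **Thread hold:** the bezel did not lift under an 11 N upward tug.
- **Bezel position:** it is level to about 0.004 rad and within about 1 mm of the neck axis.
- **Clamp:** the glass sits about 0.35 mm lower than before clamping, which fits a roughly 20 N clamp.

**What disagreed:** the bezel dropped only about 0.3–0.5 mm over the 47°, where the thread lead predicts about 3.3 mm. I think the lip met the glass almost at once and most of the turn took up play in the thread. The tug and torque checks support a real clamp, but this is an inference.

**Other items:** the loupe, pump and memory stick look unchanged in the top view. That comparison did flag changes at the cutters and marker, probably because the arm or its shadow was over them. I had no picture left to confirm it, but the arm's moves never went near either.

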